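# Clear the angle fixture and hold its plate at the index angle

## Robot

A 6-joint arm with a two-finger parallel gripper is mounted at the origin on a cart in front of the work surface, level with it; the furniture and walls round the work are solid. World frame = base frame: x ahead of the robot, y to its left, z up, the work surface at z = 0. Lengths are in m, angles in rad, forces in N, time in s.
With the tool pointing down it reaches from about 0.325 to 1 m from the base axis. Payload 5.1 kg.
Tool frame: the origin (TCP) lies at the very end of the fingers, on their centre line; the grasp point (between the pads) lies 19 mm behind it (grasp_offset is the distance from the TCP to the grasp point, in m); y points along the fingers, z is the direction in which the jaws open and shut, and the axes are right-handed (so a half turn about y gives the same grasp; the last joint's range is limited). The gripper opens to 85 mm and grips with 20 to 120 N. Pads are 22 mm wide; open, the fingers measure 114 mm over their backs; the gripper's body (76 mm by 85 mm) begins 54 mm behind the grasp point. The pads swing forward as they close: fully open they stand 13 mm farther back than shut.
Start: joints at [0.654, 0.124, 1.65, -0, 1.367, -0.083], TCP at [0.481, 0.437, 0.231] pointing down, gripper open.
Joint ranges: [-2.61, 2.61], [-1.02, 2.33], [0.03, 2.71], [-1.35, 4.49], [0.32, 2.68], [-2.91, 2.91]. Speed limits (rad/s): [2.57, 2.57, 3.14, 3.14, 3.14, 3.14].

## Interface

Orientations are given as a unit quaternion [w, x, y, z].
In Python, from cell import * gives the robot as it stands. The module is installed in compiled form; this text tells all that it offers.
- The arm moves only by the tool drive_tool, never from a script. Its argument "moves" is a list of rows, each an object of numbers: "x", "y", "z": the shift along the tool's x, y, z in m; "ax", "ay", "az": the turn, a rotation vector about the tool's x, y, z in rad; "gripper": the opening, from 0 (shut) to 1 (fully open). A call has 1 to 12 rows; each row shifts and turns the commanded pose from where the row before left it, along the tool's axes as they then stand; what a row does not reach is not made up. A row lasts 1/8 s, in which the tool goes at most 62.5 mm and 10.7 degrees, less where a joint would pass 70% of its speed; a pose out of reach is approached as far as the arm can. A call is refused whole if a number of a shift passes 0.0625 or a number of a turn 0.188, either way. A call with a gripper value outside its range is refused whole. The fingers move at their own pace and stop on an object; "grip_force" is the grip in N (left out, the last holds). Time passes only in rows, so rows that do not move let the fingers close. It gives the time, the measured TCP pose, the force and the opening at its end, in the units of the state.
- read_state(): the state, without advancing time (a new reading comes with each control period).
- snapshot(name): name is "side" or "top" or "wrist"; returns the picture (384x512x3 uint8, red, green, blue); there is no depth.
- camera_info(name): a dict with "fx", "fy", "cx", "cy" (pixels), "R" (3x3) and "t" (3): a world point X has camera coordinates R X + t; the wrist camera has in their place "T_tool_cam" (4x4, takes a point from camera to tool coordinates, whose origin is the TCP and whose axes are the tool frame's). Camera axes: x right, y down, z forward; pixel columns grow to the right and rows downward; lengths in m; the calibration is good to about 2 mm. A picture is of the moment at which its call begins: read the wrist's pose just before it. camera_info takes no time and is no camera call.
- hand_in(): hands the job in, once; it reports no verdict.
The state is a dict: "t": time; "joints": joint angles; "qvel": joint speeds; "effort": joint torques, N m; "eef_pos": TCP position; "eef_rot": TCP orientation; "wrist_force": force on the tool from outside, world axes, zero at the start; "moment": the same for the moment, N m; "finger_gap": finger opening in m.
Only numpy, scipy, OpenCV 4.12 (cv2) and the standard library are available. Lean on these libraries where they do the work, as an engineer would, in place of code of your own. Each camera call takes 0.05 s, during which the arm holds its last target.

## Task

A brass weight was left standing on the hinged steel plate of the angle-setting fixture: lift it off while the plate is still down and stand it upright on the open bench top. Then take the plate by its grip bar and swing it up until it is in line with the fixture's index arm, and finish while still holding it there, since it drops as soon as it is let go. Leave the index arm where it is set and do not disturb the wax pot, the jar or the loupe.

Things in the scene. Friction and masses are not known exactly. Their poses are not given: they have to be found in the camera images.
- weight_center (a point): centre of the loose brass weight (a squat round bottle shape with a narrower neck and knob): 30 mm diameter, 36 mm tall, about 0.3 kg; its body below the shoulder is 24 mm high; this point lies half-way up, 18 mm above its underside; z axis along its own axis, up when it stands. It starts upright on top of the lowered plate.
- plate (a joint): angle of the hinged plate in rad: 0 = lying flat on the base, grows as the bar end rises, stop at 1.4. The hinge is nearly free, so the plate falls shut when released (about 0.4 kg: some 2 N at the bar). Steel plate 130 x 130 x 8 mm; lowered, it lies level and its top is 34 mm above the bench.
- plate_hinge (a point): middle of the plate's hinge axis, 30 mm above the bench, at the edge of the plate away from the robot. The frame turns with the plate: y along the hinge axis (level, to the left seen from the robot), x away from the bar, in the plane of the plate; the bar lies at x = -175 mm here.
- plate_bar (a point): middle of the plate's round grip bar: 12 mm diameter, 100 mm long, parallel to the hinge at 175 mm from it, carried by two 8 mm stays 92 mm apart at its ends; 36 mm clear gap between the bar and the plate's edge. Axes as plate_hinge: y along the bar, x towards the hinge. With the plate down the bar's axis is 30 mm above the bench, with open bench below it. A pinch across the bar lets the bar turn between the fingers as the plate rises.
- index (a joint): angle of the index arm in rad, on the same axis and in the same sense as the plate: plate and index arm are in line when their values are equal. Set differently each time (0.5 to 0.95) and held by a stiff friction clamp.
- index_tip (a point): tip of the thin flat index arm (10 mm wide bar) that pivots on the hinge line at the plate's left side, 101 mm from its middle, in front of an upright arc-shaped scale of 85 mm radius; the tip is 155 mm from the axis. x axis points along the arm towards the hinge, y along the hinge axis.
- fixture: the fixed base of the fixture, a dark steel block 150 x 130 x 24 mm under the plate; origin at the middle of its underside, on the bench; the hinge is at x = +70 mm, z = 30 mm, the lowered bar at x = -105 mm; the scale stands at y = +112 mm.
- weight: the same brass weight; origin at the centre of its underside. Right of the fixture (world x 0.38 to 0.44, y -0.09 to 0.03) the bench, there partly a flat steel plate let into it, is always free, its top up to 4 mm higher. Beyond it the bench lamp's level white tube hangs 180 mm above the bench (x 0.51 to 0.57, y below 0.09): keep clear of it.
- pot_center (a point): centre of the small pale wax pot (open bowl 55 mm wide, 22 mm tall), a bystander standing on the bench.
- jar_center (a point): centre of the small jar with a pale ribbed cap (28 mm diameter, 42 mm tall), a bystander standing on the bench.
- eyeglass_center (a point): centre of the black eye loupe (29 mm diameter, 24 mm tall), a bystander standing on the bench.
Not all that is in view belongs to the job. There is more than one size of the weight; the one meant has the size given above.

How it is judged:
On the way, in this order (a step that is already met when the one before it is completed fails the run):
1. the weight stands released and upright on the bench top, with the plate still down (height (world z) of weight_center between 0.01 and 0.028 m and angle between weight_center's own z axis and vertical below 0.12 rad and linear speed of weight below 0.02 m/s and contact force between the fingers and weight below 0.1 N and contact force between plate and weight below 0.05 N and value of joint plate below 0.1 rad), for 0.2 s.
2. the plate is held by the fingers in line with the index arm (angle between the x axis of plate_bar and the x axis of index_tip, either way round below 0.06 rad and value of joint plate above 0.3 rad and velocity of joint plate between -0.05 and 0.05 rad/s and contact force between the fingers and plate above 0.5 N), for 0.3 s.
At the end, for the whole second after the job is handed in: The fingers still hold the plate (more than 0.5 N) at rest within 0.06 rad (3.5 degrees) of the index arm's angle, and nothing else carries it; the weight stands upright (within 0.12 rad) on the bench top, let go and at rest; the index arm is within 10 mm of its setting (all of step 2 and height (world z) of weight_center between 0.01 and 0.028 m and angle between weight_center's own z axis and vertical below 0.12 rad and linear speed of weight below 0.02 m/s and contact force between the fingers and weight below 0.1 N and contact force between plate and weight below 0.05 N and distance of index_tip from where it was at the start of the episode below 0.01 m); the arm keeps its last pose, push and grip.
It fails at once if the plate is raised with the weight still on it (value of joint plate above 0.1 rad and contact force between plate and weight above 0.1 N).
It fails at once if the index arm is moved out of its setting (10 mm at its tip) (distance of index_tip from where it was at the start of the episode above 0.01 m).
It fails at once if the wax pot, the jar or the loupe is moved by more than 30 mm (distance of any of pot_center, jar_center, eyeglass_center from where it was at the start of the episode above 0.03 m).
It also fails if it takes over 53 s, if anything falls off the work surface, if the arm or the gripper's body presses on something with over 40 N, if the wrist force passes 120 N, or if a joint passes its speed limit or range.

## Working session

There is one attempt and no reset: what is moved stays moved. The work goes in short steps, Python scripts to look and compute and a tool call to move; the robot and the scene stay as the last step left them, time stands still between calls to the robot, and variables do not carry over. Pictures are saved under pics/ and viewed, and the job is handed in when it is done.

Besides the shell and the picture viewer there is one more tool, called after "Call:" by a JSON object that holds its "name" and its "arguments". drive_tool: Moves the arm, as the interface text tells. Its arguments: {"type":"object","properties":{"moves":{"type":"array","items":{"type":"object","properties":{"x":{"type":"number"},"y":{"type":"number"},"z":{"type":"number"},"ax":{"type":"number"},"ay":{"type":"number"},"az":{"type":"number"},"gripper":{"type":"number"}}}},"grip_force":{"type":"number"}},"required":["moves"]}

```bash
mkdir -p pics
python3 - <<'E'
from cell import *
import cv2
s=read_state()
for k,v in s.items(): print(k,v)
for n in ("side","top","wrist"):
    cv2.imwrite(f"pics/{n}0.png",snapshot(n)[:,:,::-1]); print(n,camera_info(n))
E
```

```text
t 0.0
joints [ 6.54362696e-01  1.24517111e-01  1.65165050e+00  3.90187177e-05
  1.36746837e+00 -8.25743948e-02]
qvel [ 0.00109784 -0.00181734 -0.00073412  0.00179451  0.00156184  0.00146435]
effort [ 9.71808113e-04 -4.23621118e+01 -3.65453374e+01 -9.40528048e-05
  7.09967891e-03 -5.90021941e-06]
eef_pos [0.48087549 0.43645258 0.23005912]
eef_rot [-0.64590446  0.64715984 -0.28670673  0.28599095]
wrist_force [-0.56809603 -0.29187497  0.48958399]
moment [ 0.03083992 -0.01456742 -0.01676349]
finger_gap 0.0851527052025515
side {'fx': 358.97088472887424, 'fy': 358.97088472887424, 'cx': 252.89477970066713, 'cy': 191.9537656269932, 'R': array([[-0.93488021, -0.35434286,  0.02097938],
       [-0.24768666,  0.60886509, -0.75361437],
       [ 0.25426426, -0.70973548, -0.65698192]]), 't': array([0.42820513, 0.13821928, 0.9337739 ])}
top {'fx': 423.891765819395, 'fy': 423.891765819395, 'cx': 257.008875045678, 'cy': 197.86239950628504, 'R': array([[ 0.00958466, -0.99964907, -0.02469551],
       [-0.99779761, -0.00794001, -0.065855  ],
       [ 0.06563581,  0.02527232, -0.99752356]]), 't': array([0.03313387, 0.45165423, 1.29562822])}
wrist {'fx': 293.06620696913745, 'fy': 293.06620696913745, 'cx': 250.89577669241893, 'cy': 196.41230217957408, 'T_tool_cam': array([[ 8.17245689e-04,  9.45874953e-01,  3.24530283e-01,
        -8.47521214e-02],
       [-1.15987196e-03, -3.24529276e-01,  9.45874941e-01,
        -1.43055203e-01],
       [ 9.99998993e-01, -1.14942579e-03,  8.31873688e-04,
        -1.59588734e-04],
       [ 0.00000000e+00,  0.00000000e+00,  0.00000000e+00,
         1.00000000e+00]])}
```

View pics/side0.png

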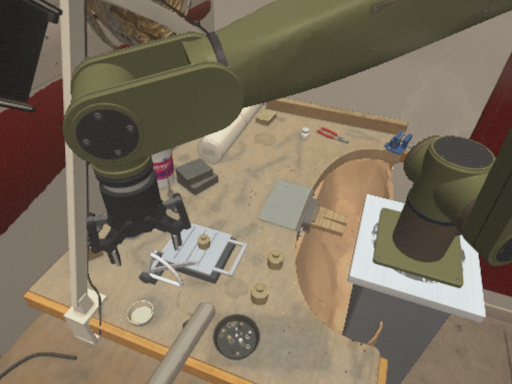

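View pics/top0.png

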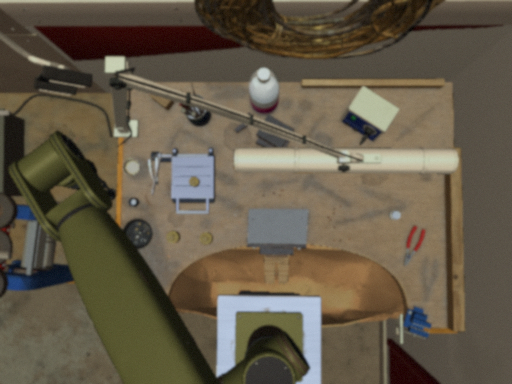

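View pics/wrist0.png

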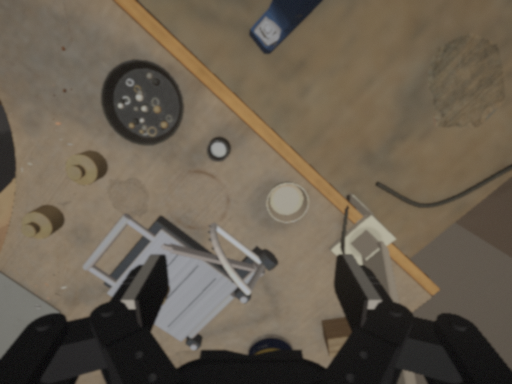

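Run:
```python
import cv2
a=cv2.imread("pics/top0.png")[130:260,110:270]; cv2.imwrite("pics/t0c.png",cv2.resize(a,None,fx=4.6,fy=4.6,interpolation=2))
a=cv2.imread("pics/side0.png")[210:330,110:290]; cv2.imwrite("pics/s0c.png",cv2.resize(a,None,fx=4.4,fy=4.4,interpolation=2))
```

```text
(no output)
```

View pics/t0c.png

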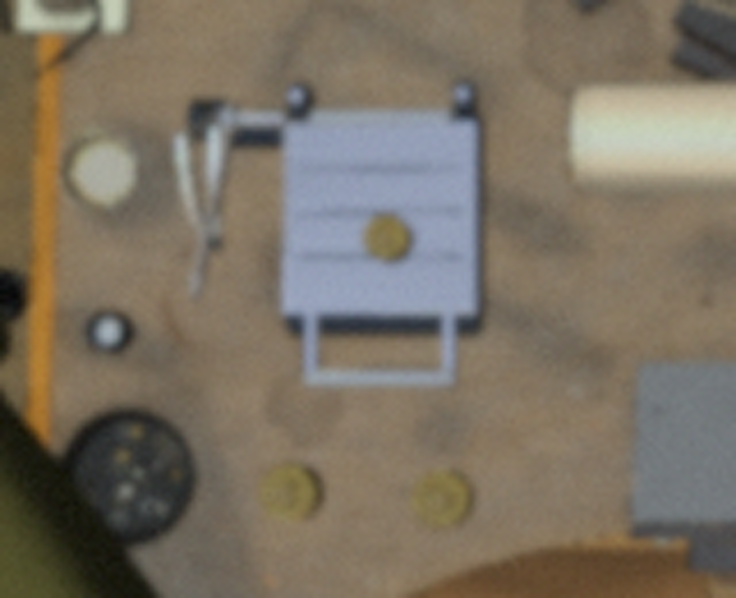

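View pics/s0c.png

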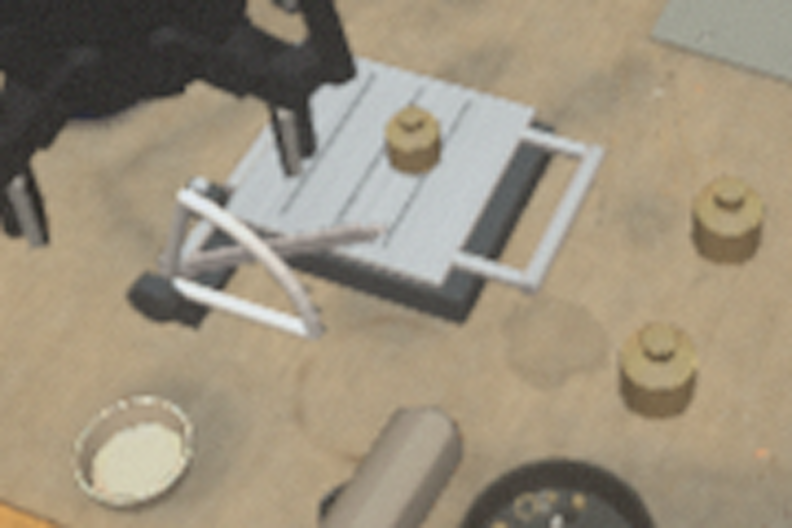

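```bash
cat > h.py <<'E'
import numpy as np
from cell import *
def ray(n,u,v,st=None):
    c=camera_info(n); d=np.array([(u-c['cx'])/c['fx'],(v-c['cy'])/c['fy'],1.])
    if n=='wrist':
        from scipy.spatial.transform import Rotation as R
        q=st['eef_rot']; Rw=R.from_quat([q[1],q[2],q[3],q[0]]).as_matrix(); T=c['T_tool_cam']
        return Rw@T[:3,3]+st['eef_pos'], Rw@T[:3,:3]@d
    R=c['R'];return -R.T@c['t'], R.T@d
def onz(n,u,v,z,st=None):
    o,d=ray(n,u,v,st); return o+d*(z-o[2])/d[2]
def tri(*rs):
    A=np.zeros((3,3));b=np.zeros(3)
    for o,d in rs:
        d=d/np.linalg.norm(d);P=np.eye(3)-np.outer(d,d);A+=P;b+=P@o
    X=np.linalg.solve(A,b); return X,[np.linalg.norm(np.cross(X-o,d/np.linalg.norm(d))) for o,d in rs]
E
python3 - <<'E'
from h import *
np.set_printoptions(precision=4,suppress=True)
t=lambda x,y:(110+x/4.6,130+y/4.6)
s=lambda x,y:(110+x/4.4,210+y/4.4)
for n,p,z in (("plFL",(282,312),.034),("plFR",(475,314),.034),("plBL",(287,116),.034),("plBR",(475,119),.034),("barL",(310,380),.03),("barR",(450,380),.03),("wt",(387,237),.06),("wtL",(288,491),.03),("wtR",(442,498),.03),("jar",(109,331),.042),("pot",(103,172),.022)):
    print(n,onz("top",*t(*p),z))
for n,p,z in (("barL",(533,285),.03),("barR",(598,152),.03),("plFL",(440,280),.034),("plFR",(533,110),.034),("wt",(413,117),.068)):
    print("side",n,onz("side",*s(*p),z))
print(tri(ray("top",*t(196,290)),ray("side",*s(380,230))))
print(tri(ray("top",*t(387,235)),ray("side",*s(413,117))))
st=read_state()
for n,p,z in (("bar",(105,270),.03),("jar",(218,148),.04)): print(n,onz("wrist",*p,z,st))
E
```

```text
plFL [0.4481 0.2993 0.034 ]
plFR [0.4478 0.1703 0.034 ]
plBL [0.5798 0.2989 0.034 ]
plBR [0.5785 0.1725 0.034 ]
barL [0.4031 0.2804 0.03  ]
barR [0.404  0.1868 0.03  ]
wt [0.4961 0.2255 0.06  ]
wtL [0.3293 0.2934 0.03  ]
wtR [0.3258 0.1908 0.03  ]
jar [0.4341 0.4124 0.042 ]
pot [0.5429 0.426  0.022 ]
side barL [0.4041 0.2836 0.03  ]
side barR [0.4059 0.1879 0.03  ]
side plFL [0.4485 0.3009 0.034 ]
side plFR [0.4506 0.1759 0.034 ]
side wt [0.4957 0.2324 0.068 ]
(array([0.4569, 0.3359, 0.1128]), [np.float64(0.0005112764254122734), np.float64(0.0005112764254121892)])
(array([0.4984, 0.2259, 0.0599]), [np.float64(0.0010346080811011948), np.float64(0.0010346080811011531)])
bar [0.4273 0.2009 0.03  ]
jar [0.4339 0.4325 0.04  ]
```

Run:
```python
from h import *
from scipy.spatial.transform import Rotation as R
np.set_printoptions(precision=4,suppress=True)
st=read_state();q=st['eef_rot'];M=R.from_quat([q[1],q[2],q[3],q[0]]).as_matrix();print(M)
```

```text
[[ 0.6721 -0.0013  0.7405]
 [-0.7405 -0.001   0.6721]
 [-0.0001 -1.     -0.0016]]
```

Call:
{"name": "drive_tool", "arguments": {"moves": [{"ay": 0.184}, {"ay": 0.184}, {"ay": 0.184}, {"ay": 0.184}, {"x": 0.0525, "z": 0.004, "gripper": 0.75}, {"x": 0.0525, "z": 0.004}, {"x": 0.0525, "z": 0.004}, {"x": 0.0525, "z": 0.004}, {}, {}]}}

```text
invalid input
```

Run:
```python
from h import *
import cv2
from scipy.spatial.transform import Rotation as R
np.set_printoptions(precision=4,suppress=True)
st=read_state();q=st['eef_rot'];M=R.from_quat([q[1],q[2],q[3],q[0]]).as_matrix();print(M,st['eef_pos'],st['joints'],st['t'],st['finger_gap'])
for n in ("side","wrist"):
    cv2.imwrite(f"pics/{n}1.png",snapshot(n)[:,:,::-1])
a=cv2.imread("pics/side1.png")[210:330,110:290]; cv2.imwrite("pics/s1c.png",cv2.resize(a,None,fx=4.4,fy=4.4,interpolation=2))
```

```text
[[ 0.6721 -0.0013  0.7405]
 [-0.7405 -0.001   0.6721]
 [-0.0001 -1.     -0.0016]] [0.481  0.4365 0.2303] [ 0.6544  0.1244  1.6514 -0.      1.3675 -0.0826] 0.15 0.08535655258097108
```

View pics/wrist1.png

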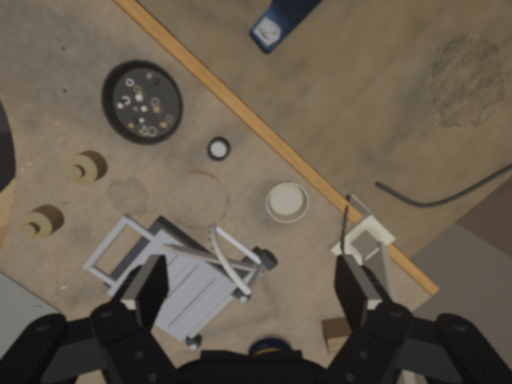

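View pics/s1c.png

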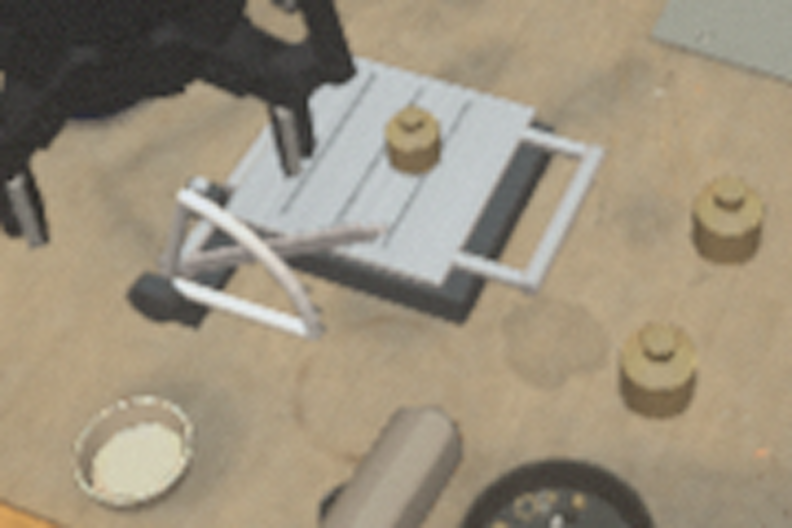

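Call:
{"name": "drive_tool", "arguments": {"moves": [{"ay": 0.184}, {"ay": 0.184}, {"ay": 0.184}, {"ay": 0.184}, {"x": 0.0525, "z": 0.004, "gripper": 0.75}, {"x": 0.0525, "z": 0.004}, {"x": 0.0525, "z": 0.004}, {"x": 0.0525, "z": 0.004}, {"x": 0}, {"x": 0}]}}

```text
invalid input
```

Call:
{"name": "drive_tool", "arguments": {"moves": [{"x": 0.0, "y": 0.0, "z": 0.0, "ax": 0.0, "ay": 0.184, "az": 0.0, "gripper": 1.0}], "grip_force": 40}}

```text
t: 0.38
eef_pos: [0.4812, 0.4367, 0.231]
eef_rot: [-0.616, 0.617, -0.346, 0.346]
wrist_force: [-0.5, 0.2, 0.7]
finger_gap: 0.0851
```

Call:
{"name": "drive_tool", "arguments": {"moves": [{"ay": 0.184, "gripper": 1}, {"ay": 0.184, "gripper": 1}, {"ay": 0.184, "gripper": 1}, {"x": 0.0525, "z": 0.004, "gripper": 0.75}, {"x": 0.0525, "z": 0.004, "gripper": 0.75}, {"x": 0.0525, "z": 0.004, "gripper": 0.75}, {"x": 0.0525, "z": 0.004, "gripper": 0.75}, {"x": 0, "gripper": 0.75}, {"x": 0, "gripper": 0.75}], "grip_force": 40}}

```text
invalid input
```

Run:
```python
from h import *
import cv2
from scipy.spatial.transform import Rotation as R
np.set_printoptions(precision=4,suppress=True)
st=read_state();q=st['eef_rot'];M=R.from_quat([q[1],q[2],q[3],q[0]]).as_matrix();print(M,st['eef_pos'],st['joints'],st['t'],st['finger_gap'])
cv2.imwrite(f"pics/wrist2.png",snapshot("wrist")[:,:,::-1])
```

```text
[[ 0.521  -0.0004  0.8536]
 [-0.8536 -0.0003  0.521 ]
 [ 0.     -1.     -0.0005]] [0.4812 0.4367 0.231 ] [0.6544 0.124  1.6506 0.     1.3675 0.1064] 0.375 0.0851212180615493
```

View pics/wrist2.png

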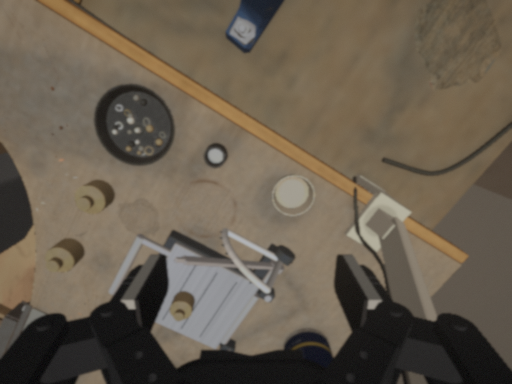

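Call:
{"name": "drive_tool", "arguments": {"moves": [{"x": 0, "y": 0, "z": 0, "ax": 0, "ay": 0.184, "az": 0, "gripper": 1}, {"x": 0, "y": 0, "z": 0, "ax": 0, "ay": 0.184, "az": 0, "gripper": 1}, {"x": 0, "y": 0, "z": 0, "ax": 0, "ay": 0.184, "az": 0, "gripper": 1}, {"x": 0.0525, "y": 0, "z": 0.004, "ax": 0, "ay": 0, "az": 0, "gripper": 0.75}, {"x": 0.0525, "y": 0, "z": 0.004, "ax": 0, "ay": 0, "az": 0, "gripper": 0.75}, {"x": 0.0525, "y": 0, "z": 0.004, "ax": 0, "ay": 0, "az": 0, "gripper": 0.75}, {"x": 0.0525, "y": 0, "z": 0.004, "ax": 0, "ay": 0, "az": 0, "gripper": 0.75}, {"x": 0, "y": 0, "z": 0, "ax": 0, "ay": 0, "az": 0, "gripper": 0.75}], "grip_force": 40}}

```text
t: 1.42
eef_pos: [0.4978, 0.2241, 0.2314]
eef_rot: [-0.5, 0.5, -0.5, 0.5]
wrist_force: [0.1, 0.5, 0.1]
finger_gap: 0.0642
```

Run:
```python
from h import *
import cv2
from scipy.spatial.transform import Rotation as R
np.set_printoptions(precision=4,suppress=True)
st=read_state();q=st['eef_rot'];M=R.from_quat([q[1],q[2],q[3],q[0]]).as_matrix();print(M,st['eef_pos'],st['joints'],st['t'],st['finger_gap'])
cv2.imwrite(f"pics/wrist3.png",snapshot("wrist")[:,:,::-1])
cv2.imwrite(f"pics/side3.png",snapshot("side")[:,:,::-1])
```

```text
[[-0.0012  0.0003  1.    ]
 [-1.     -0.0003 -0.0012]
 [ 0.0003 -1.      0.0003]] [0.4978 0.2241 0.2314] [ 0.3248 -0.1074  1.8828 -0.0004  1.366   0.3261] 1.425 0.0641917642297592
```

View pics/wrist3.png

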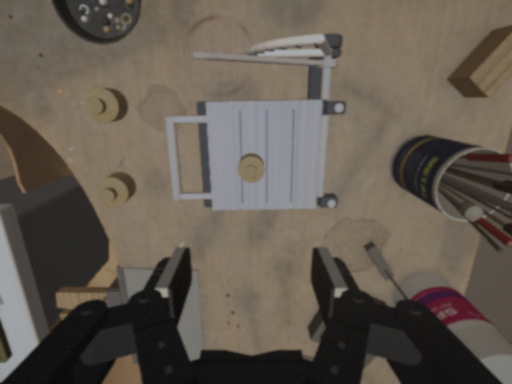

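View pics/side3.png

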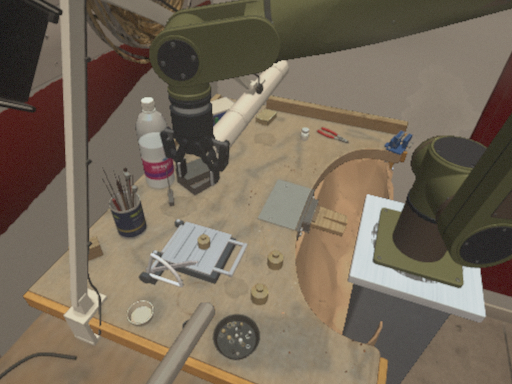

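Run:
```python
from h import *
np.set_printoptions(precision=4,suppress=True)
st=read_state()
for n,p,z in (("w",(251,166),.066),("barL",(170,119),.03),("barR",(177,198),.03),("plFL",(209,102),.034),("plFR",(209,210),.034),("plBL",(321,99),.034),("plBR",(326,209),.034)): print(n,onz("wrist",*p,z,st))
c=camera_info("wrist");from scipy.spatial.transform import Rotation as R
print(ray("wrist",250,196,st))
c=camera_info("side");p=c['R']@st['eef_pos']+c['t'];print(p[:2]/p[2]*c['fx']+[c['cx'],c['cy']])
# index tip wrist
r=[ray("wrist",196,55,st),ray("top",110+196/4.6,130+290/4.6),ray("side",110+380/4.4,210+230/4.4)]
print(tri(*r),tri(r[0],r[2]),tri(r[0],r[1]))
```

```text
w [0.4971 0.24   0.066 ]
barL [0.4049 0.2864 0.03  ]
barR [0.4051 0.1911 0.03  ]
plFL [0.4507 0.3049 0.034 ]
plFR [0.4448 0.1766 0.034 ]
plBL [0.5743 0.3081 0.034 ]
plBR [0.5907 0.178  0.034 ]
(array([0.4967, 0.3109, 0.3746]), array([-0.0021, -0.322 , -0.9467]))
[198.8817 181.6232]
(array([0.4551, 0.3385, 0.1167]), [np.float64(0.003981167973264528), np.float64(0.003912763371376155), np.float64(0.0006786355002538446)]) (array([0.4538, 0.3415, 0.1211]), [np.float64(2.897120965197663e-05), np.float64(2.8971209652167067e-05)]) (array([0.4545, 0.3393, 0.1123]), [np.float64(0.0038831721218201515), np.float64(0.003883172121820065)])
```

Call:
{"name": "drive_tool", "arguments": {"moves": [{"x": -0.007, "y": 0.05, "z": -0.001, "ax": 0, "ay": 0, "az": 0, "gripper": 0.75}, {"x": 0, "y": 0.05, "z": 0, "ax": 0, "ay": 0, "az": 0, "gripper": 0.75}, {"x": 0, "y": 0.02, "z": 0, "ax": 0, "ay": 0, "az": 0, "gripper": 0.75}, {"x": 0, "y": 0, "z": 0, "ax": 0, "ay": 0, "az": 0, "gripper": 0.75}]}}

```text
t: 2.02
eef_pos: [0.4956, 0.2343, 0.1101]
eef_rot: [-0.5, 0.502, -0.5, 0.499]
wrist_force: [-0.7, -0.0, -0.6]
finger_gap: 0.0639
```

Run:
```python
from h import *
import cv2
np.set_printoptions(precision=4,suppress=True)
st=read_state();print(st['eef_pos'])
cv2.imwrite(f"pics/wrist4.png",snapshot("wrist")[:,:,::-1])
c=camera_info("wrist");T=np.linalg.inv(c['T_tool_cam'])
for p in ([0,0,0],[0,-.019,0]):
    for z in(-.032,.032):
        q=T@np.array([p[0],p[1],z,1]);print(q[:2]/q[2]*c['fx']+[c['cx'],c['cy']])
```

```text
[0.4956 0.2343 0.1101]
[194.6008 256.8429]
[309.8975 256.721 ]
[187.6319 276.8145]
[317.2516 276.6743]
```

View pics/wrist4.png

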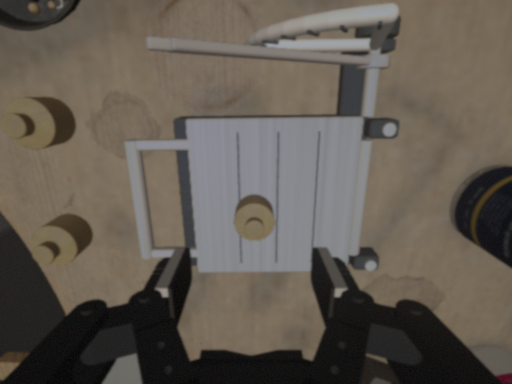

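Run:
```python
from h import *
np.set_printoptions(precision=4,suppress=True)
st=read_state()
for n,p,z in (("knob",(254,224),.068),("knob",(254,224),.06),("bodyL",(236,220),.058),("bodyR",(273,220),.058),("barL",(131,145),.03),("barR",(145,253),.03),("hingL",(380,123),.03),("hingR",(364,258),.03),("plFL",(188,118),.034),("plFR",(198,271),.034)): print(n,onz("wrist",*p,z,st))
r=ray("wrist",149,44,st);print(tri(r,ray("top",152.6,193)),tri(r,ray("side",196.4,262.3)))
```

```text
knob [0.4985 0.2346 0.068 ]
knob [0.4986 0.231  0.06  ]
bodyL [0.4854 0.2333 0.058 ]
bodyR [0.5125 0.2333 0.058 ]
barL [0.4045 0.2835 0.03  ]
barR [0.4044 0.1899 0.03  ]
hingL [0.5928 0.3001 0.03  ]
hingR [0.5954 0.1851 0.03  ]
plFL [0.4503 0.3038 0.034 ]
plFR [0.4502 0.1744 0.034 ]
(array([0.4552, 0.3364, 0.1206]), [np.float64(0.002886298334723367), np.float64(0.0028862983347232667)]) (array([0.4542, 0.3398, 0.1192]), [np.float64(0.0005925617024650242), np.float64(0.0005925617024650245)])
```

Call:
{"name": "drive_tool", "arguments": {"moves": [{"x": 0.001, "y": 0.035, "z": 0.0025, "ax": 0, "ay": 0, "az": 0, "gripper": 0.75}, {"x": 0, "y": 0.025, "z": 0, "ax": 0, "ay": 0, "az": 0, "gripper": 0.75}, {"x": 0, "y": 0.01, "z": 0, "ax": 0, "ay": 0, "az": 0, "gripper": 0.75}, {"x": 0, "y": 0, "z": 0, "ax": 0, "ay": 0, "az": 0, "gripper": 0.75}]}}

```text
t: 2.58
eef_pos: [0.4999, 0.2332, 0.0425]
eef_rot: [0.501, -0.5, 0.499, -0.5]
wrist_force: [0.5, -0.9, 0.9]
finger_gap: 0.064
```

Call:
{"name": "drive_tool", "arguments": {"moves": [{"x": 0, "y": 0.003, "z": -0.0015, "ax": 0, "ay": 0, "az": 0, "gripper": 0.75}, {"x": 0, "y": 0, "z": 0, "ax": 0, "ay": 0, "az": 0, "gripper": 0.3}, {"x": 0, "y": 0, "z": 0, "ax": 0, "ay": 0, "az": 0, "gripper": 0.1}, {"x": 0, "y": 0, "z": 0, "ax": 0, "ay": 0, "az": 0, "gripper": 0.1}, {"x": 0, "y": 0, "z": 0, "ax": 0, "ay": 0, "az": 0, "gripper": 0.1}], "grip_force": 40}}

```text
t: 3.2
eef_pos: [0.4978, 0.233, 0.0392]
eef_rot: [0.5, -0.5, 0.5, -0.5]
wrist_force: [-3.5, -1.1, 6.3]
finger_gap: 0.0278
```

Call:
{"name": "drive_tool", "arguments": {"moves": [{"x": 0, "y": 0, "z": 0, "ax": 0, "ay": 0, "az": 0, "gripper": 0.1}, {"x": 0, "y": 0, "z": 0, "ax": 0, "ay": 0, "az": 0, "gripper": 0.1}]}}

```text
t: 3.45
eef_pos: [0.4978, 0.233, 0.0392]
eef_rot: [0.5, -0.5, 0.5, -0.5]
wrist_force: [-2.1, -0.5, 5.1]
finger_gap: 0.0282
```

Run:
```python
from h import *
import cv2
st=read_state();print(st['eef_pos'],st['finger_gap'],st['wrist_force'])
a=snapshot("wrist")[:,:,::-1];b=snapshot("side")[200:300,140:270,::-1]
cv2.imwrite("pics/w5.png",a);cv2.imwrite("pics/s5.png",cv2.resize(b,None,fx=5,fy=5,interpolation=2))
```

```text
[0.4977851  0.23298333 0.03921848] 0.028249205603358328 [-2.08896638 -0.54906938  5.1196083 ]
```

View pics/w5.png

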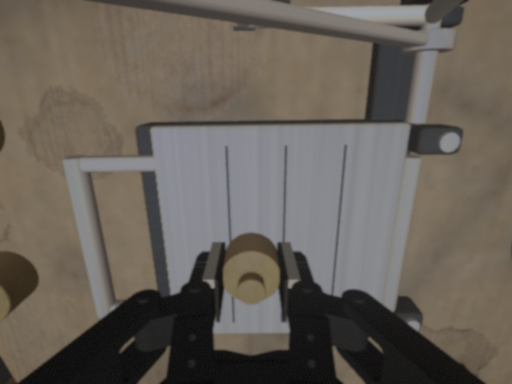

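View pics/s5.png

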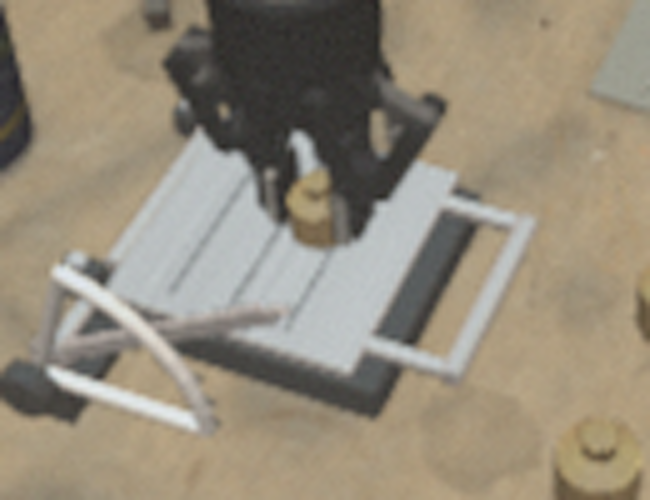

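Run:
```python
from h import *
import cv2
np.set_printoptions(precision=4,suppress=True)
st=read_state()
for n,p,z in (("knob",(250,287),.07),("plFR?",(215,333),.034),("bodyL",(222,270),.058),("bodyR",(280,270),.058),("plFL",(150,127),.034)): print(n,onz("wrist",*p,z,st))
a=cv2.imread("pics/w5.png")[220:345,190:310];cv2.imwrite("pics/w5c.png",cv2.resize(a,None,fx=4.7,fy=4.7,interpolation=2))
```

```text
knob [0.4966 0.2356 0.07  ]
plFR? [0.4742 0.1748 0.034 ]
bodyL [0.4828 0.2367 0.058 ]
bodyR [0.5113 0.2367 0.058 ]
plFL [0.4471 0.3029 0.034 ]
```

View pics/w5c.png

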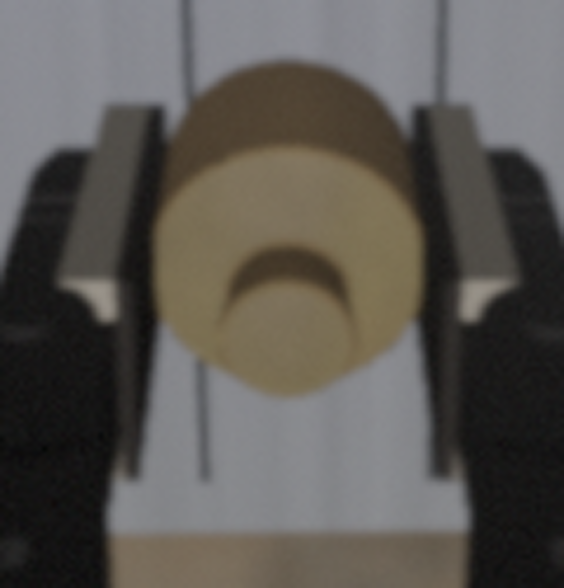

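Call:
{"name": "drive_tool", "arguments": {"moves": [{"x": 0, "y": -0.015, "z": 0, "ax": 0, "ay": 0, "az": 0, "gripper": 0.1}, {"x": 0, "y": -0.03, "z": 0, "ax": 0, "ay": 0, "az": 0, "gripper": 0.1}, {"x": 0, "y": 0, "z": 0, "ax": 0, "ay": 0, "az": 0, "gripper": 0.1}]}}

```text
t: 3.92
eef_pos: [0.4994, 0.2335, 0.0859]
eef_rot: [0.502, -0.498, 0.499, -0.501]
wrist_force: [0.3, -0.2, -3.9]
finger_gap: 0.0282
```

Run:
```python
from h import *
import cv2
st=read_state();print(st['eef_pos'],st['finger_gap'],st['wrist_force'])
a=snapshot("wrist")[:,:,::-1];b=snapshot("side")[200:300,140:270,::-1]
cv2.imwrite("pics/w6.png",a);cv2.imwrite("pics/s6.png",cv2.resize(b,None,fx=5,fy=5,interpolation=2))
```

```text
[0.49943348 0.23345093 0.08590477] 0.028215538494584573 [ 0.29863221 -0.16770544 -3.88227709]
```

View pics/w6.png

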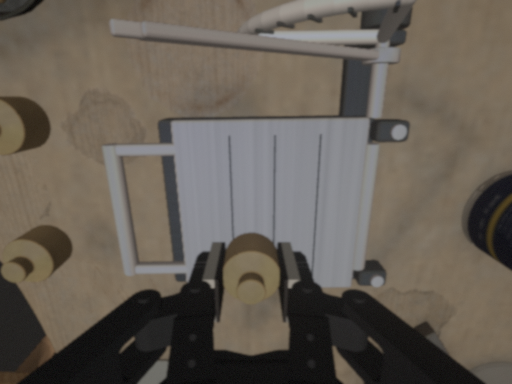

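View pics/s6.png

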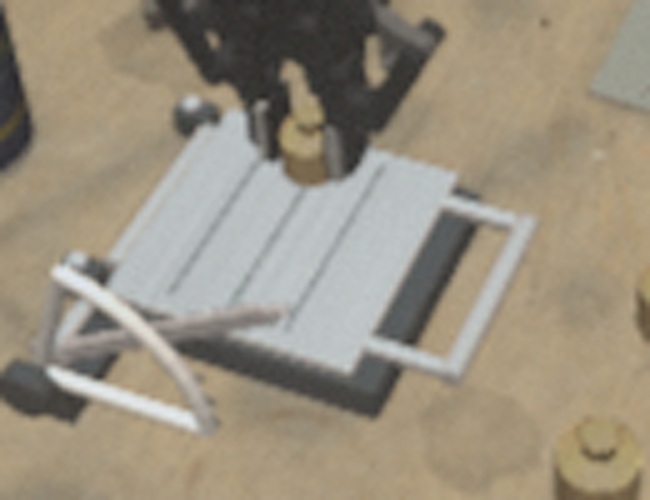

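Call:
{"name": "drive_tool", "arguments": {"moves": [{"x": 0, "y": 0, "z": -0.04, "ax": 0, "ay": 0, "az": 0, "gripper": 0.1}, {"x": 0.03, "y": 0, "z": -0.04, "ax": 0, "ay": 0, "az": 0, "gripper": 0.1}, {"x": 0.05, "y": 0, "z": 0, "ax": 0, "ay": 0, "az": 0, "gripper": 0.1}, {"x": 0.043, "y": 0, "z": 0, "ax": 0, "ay": 0, "az": 0, "gripper": 0.1}, {"x": 0, "y": 0.025, "z": 0, "ax": 0, "ay": 0, "az": 0, "gripper": 0.1}, {"x": 0, "y": 0.025, "z": 0, "ax": 0, "ay": 0, "az": 0, "gripper": 0.1}, {"x": 0, "y": 0, "z": 0, "ax": 0, "ay": 0, "az": 0, "gripper": 0.1}]}}

```text
t: 4.9
eef_pos: [0.4142, 0.1091, 0.0298]
eef_rot: [-0.498, 0.502, -0.502, 0.498]
wrist_force: [-0.0, -0.2, -4.1]
finger_gap: 0.0277
```

Run:
```python
from h import *
import cv2
st=read_state();print(st['eef_pos'],st['finger_gap'],st['wrist_force'])
a=snapshot("wrist")[:,:,::-1];b=snapshot("side")[170:300,140:310,::-1]
cv2.imwrite("pics/w7.png",a);cv2.imwrite("pics/s7.png",cv2.resize(b,None,fx=4,fy=4,interpolation=2))
```

```text
[0.41415755 0.1091098  0.02984326] 0.027748324834476472 [-0.02399863 -0.17272468 -4.06713619]
```

View pics/w7.png

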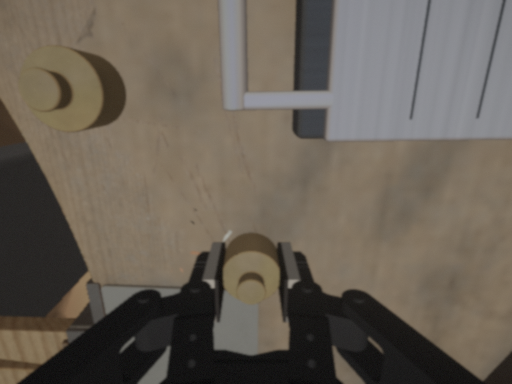

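View pics/s7.png

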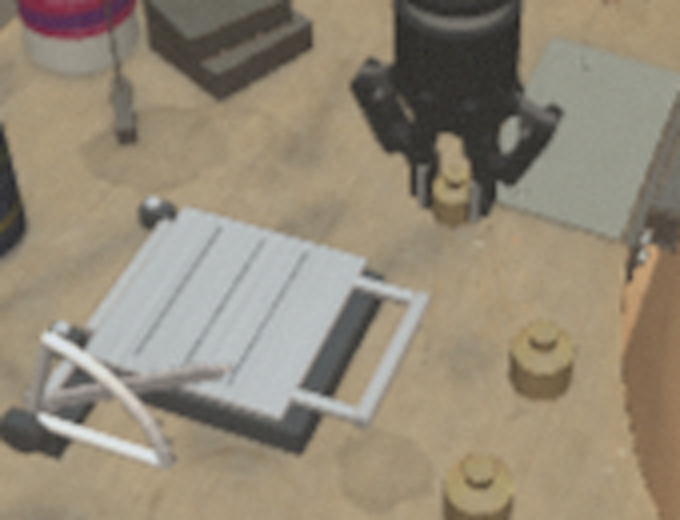

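Call:
{"name": "drive_tool", "arguments": {"moves": [{"x": 0, "y": 0.016, "z": 0, "ax": 0, "ay": 0, "az": 0, "gripper": 0.1}, {"x": 0, "y": 0.006, "z": 0, "ax": 0, "ay": 0, "az": 0, "gripper": 0.1}, {"x": 0, "y": 0, "z": 0, "ax": 0, "ay": 0, "az": 0, "gripper": 0.1}]}}

```text
t: 5.38
eef_pos: [0.417, 0.1098, 0.0106]
eef_rot: [-0.5, 0.501, -0.5, 0.499]
wrist_force: [-0.3, 0.4, -4.1]
finger_gap: 0.0281
```

Call:
{"name": "drive_tool", "arguments": {"moves": [{"x": 0, "y": 0.002, "z": 0, "ax": 0, "ay": 0, "az": 0, "gripper": 0.1}, {"x": 0, "y": 0, "z": 0, "ax": 0, "ay": 0, "az": 0, "gripper": 0.1}, {"x": 0, "y": 0, "z": 0, "ax": 0, "ay": 0, "az": 0, "gripper": 0.1}]}}

```text
t: 5.75
eef_pos: [0.4179, 0.1098, 0.0096]
eef_rot: [0.5, -0.5, 0.5, -0.5]
wrist_force: [-0.4, 0.1, -4.8]
finger_gap: 0.0278
```

Call:
{"name": "drive_tool", "arguments": {"moves": [{"x": 0, "y": 0.003, "z": 0, "ax": 0, "ay": 0, "az": 0, "gripper": 0.1}, {"x": 0, "y": 0, "z": 0, "ax": 0, "ay": 0, "az": 0, "gripper": 0.1}, {"x": 0, "y": 0, "z": 0, "ax": 0, "ay": 0, "az": 0, "gripper": 0.1}]}}

```text
t: 6.12
eef_pos: [0.4176, 0.1097, 0.0063]
eef_rot: [-0.5, 0.5, -0.5, 0.5]
wrist_force: [1.1, 0.1, -4.5]
finger_gap: 0.0281
```

Call:
{"name": "drive_tool", "arguments": {"moves": [{"x": 0, "y": 0.0015, "z": 0, "ax": 0, "ay": 0, "az": 0, "gripper": 0.1}, {"x": 0, "y": 0, "z": 0, "ax": 0, "ay": 0, "az": 0, "gripper": 0.1}, {"x": 0, "y": 0, "z": 0, "ax": 0, "ay": 0, "az": 0, "gripper": 0.1}]}}

```text
t: 6.5
eef_pos: [0.4179, 0.1098, 0.0052]
eef_rot: [0.5, -0.5, 0.5, -0.5]
wrist_force: [-2.1, 0.0, 2.3]
finger_gap: 0.0282
```

Call:
{"name": "drive_tool", "arguments": {"moves": [{"x": 0, "y": 0, "z": 0, "ax": 0, "ay": 0, "az": 0, "gripper": 0.45}, {"x": 0, "y": 0, "z": 0, "ax": 0, "ay": 0, "az": 0, "gripper": 0.6}, {"x": 0, "y": 0, "z": 0, "ax": 0, "ay": 0, "az": 0, "gripper": 0.6}, {"x": 0, "y": 0, "z": 0, "ax": 0, "ay": 0, "az": 0, "gripper": 0.6}, {"x": 0, "y": -0.03, "z": 0, "ax": 0, "ay": 0, "az": 0, "gripper": 0.6}, {"x": 0, "y": -0.04, "z": 0, "ax": 0, "ay": 0, "az": 0, "gripper": 0.6}, {"x": 0, "y": -0.04, "z": 0, "ax": 0, "ay": 0, "az": 0, "gripper": 0.6}, {"x": 0, "y": 0, "z": 0, "ax": 0, "ay": 0, "az": 0, "gripper": 0.4}, {"x": 0, "y": 0, "z": 0, "ax": 0, "ay": 0, "az": 0, "gripper": 0.4}]}}

```text
t: 7.62
eef_pos: [0.4172, 0.1097, 0.1142]
eef_rot: [-0.5, 0.5, -0.5, 0.5]
wrist_force: [-0.4, 0.5, -0.3]
finger_gap: 0.0342
```

Run:
```python
from h import *
import cv2
st=read_state();print(st['eef_pos'],st['finger_gap'],st['wrist_force'],st['t'])
a=snapshot("wrist")[:,:,::-1];b=snapshot("side")[170:300,140:310,::-1]
cv2.imwrite("pics/w8.png",a);cv2.imwrite("pics/s8.png",cv2.resize(b,None,fx=4,fy=4,interpolation=2))
```

```text
[0.41724105 0.10969071 0.11423471] 0.03418116817383805 [-0.41051414  0.52179317 -0.3148252 ] 7.625
```

View pics/w8.png

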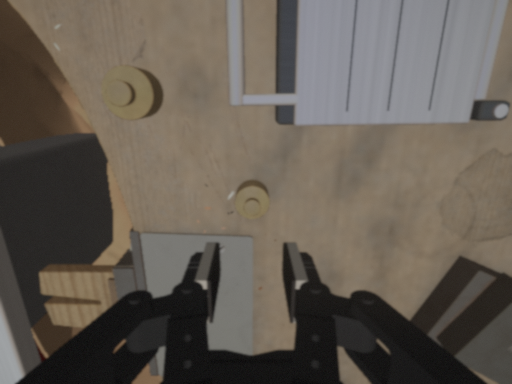

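View pics/s8.png

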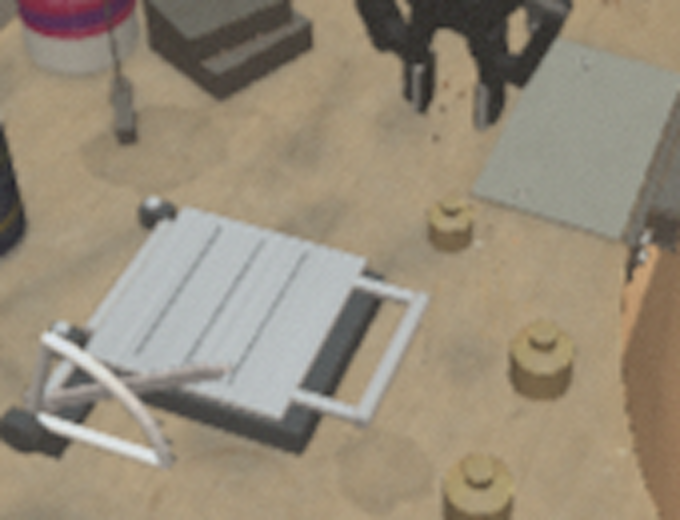

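Call:
{"name": "drive_tool", "arguments": {"moves": [{"x": -0.042, "y": 0, "z": -0.0127, "ax": 0, "ay": 0, "az": 0, "gripper": 0.4}, {"x": -0.042, "y": 0, "z": 0, "ax": 0, "ay": 0, "az": 0, "gripper": 0.4}, {"x": -0.042, "y": 0, "z": 0, "ax": 0, "ay": 0, "az": 0, "gripper": 0.4}, {"x": 0, "y": 0.04, "z": 0, "ax": 0, "ay": 0, "az": 0, "gripper": 0.4}, {"x": 0, "y": 0, "z": 0, "ax": 0, "ay": 0, "az": 0, "gripper": 0.4}, {"x": 0, "y": 0, "z": 0, "ax": 0, "ay": 0, "az": 0, "gripper": 0.4}]}}

```text
t: 8.48
eef_pos: [0.4046, 0.2354, 0.0746]
eef_rot: [-0.5, 0.501, -0.5, 0.5]
wrist_force: [1.2, -0.2, 0.3]
finger_gap: 0.0342
```

Run:
```python
from h import *
import cv2
st=read_state();print(st['eef_pos'],st['finger_gap'],st['wrist_force'],st['t'])
a=snapshot("wrist")[:,:,::-1]
cv2.imwrite("pics/w9.png",a)
```

```text
[0.40457816 0.23536661 0.07460597] 0.03420038514235431 [ 1.15544462 -0.22200301  0.28886988] 8.475
```

View pics/w9.png

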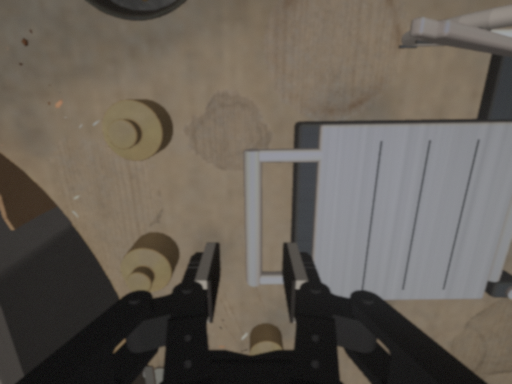

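Call:
{"name": "drive_tool", "arguments": {"moves": [{"x": 0, "y": 0.03, "z": 0, "ax": 0, "ay": 0, "az": 0, "gripper": 0.4}, {"x": 0, "y": 0.023, "z": 0, "ax": 0, "ay": 0, "az": 0, "gripper": 0.4}, {"x": 0, "y": 0.01, "z": 0, "ax": 0, "ay": 0, "az": 0, "gripper": 0.4}, {"x": 0, "y": 0, "z": 0, "ax": 0, "ay": 0, "az": 0, "gripper": 0.4}, {"x": 0, "y": 0, "z": 0, "ax": 0, "ay": 0, "az": 0, "gripper": 0.4}], "grip_force": 30}}

```text
t: 9.15
eef_pos: [0.4059, 0.2361, 0.0131]
eef_rot: [0.501, -0.499, 0.5, -0.5]
wrist_force: [-0.1, 0.4, -0.7]
finger_gap: 0.0341
```

Call:
{"name": "drive_tool", "arguments": {"moves": [{"x": 0, "y": 0, "z": -0.001, "ax": 0, "ay": 0, "az": 0, "gripper": 0.2}, {"x": 0, "y": 0, "z": 0, "ax": 0, "ay": 0, "az": 0, "gripper": 0}, {"x": 0, "y": 0, "z": 0, "ax": 0, "ay": 0, "az": 0, "gripper": 0}, {"x": 0, "y": 0, "z": 0, "ax": 0, "ay": 0, "az": 0, "gripper": 0}], "grip_force": 30}}

```text
t: 9.65
eef_pos: [0.406, 0.2361, 0.013]
eef_rot: [0.502, -0.499, 0.498, -0.501]
wrist_force: [4.8, -0.9, -1.3]
finger_gap: 0.0107
```

Run:
```python
from h import *
import cv2
st=read_state();print(st['eef_pos'],st['finger_gap'],st['wrist_force'],st['t'])
a=snapshot("wrist")[:,:,::-1]
cv2.imwrite("pics/w10.png",a)
import numpy as np
for a in np.arange(0,.63,.062): print(round(a,3),.5797-.175*np.cos(a),.03+.175*np.sin(a))
```

```text
[0.40599482 0.23610679 0.0130427 ] 0.010744039973482762 [ 4.8152657  -0.94127499 -1.27258653] 9.65
0.0 0.4047 0.03
0.062 0.405036242269688 0.04084305010257144
0.124 0.40604367697745003 0.051644432870550545
0.186 0.40771843278462655 0.06236264108727819
0.248 0.4100540739918602 0.07295648715666543
0.31 0.41304162527000016 0.0833852613776026
0.372 0.416669606150217 0.09360888838192845
0.434 0.42092407514079017 0.10358808113480435
0.496 0.42578868330103725 0.11328449190570594
0.558 0.43124473706651334 0.12266085962988542
0.62 0.4372712700840566 0.1316811530940284
```

View pics/w10.png

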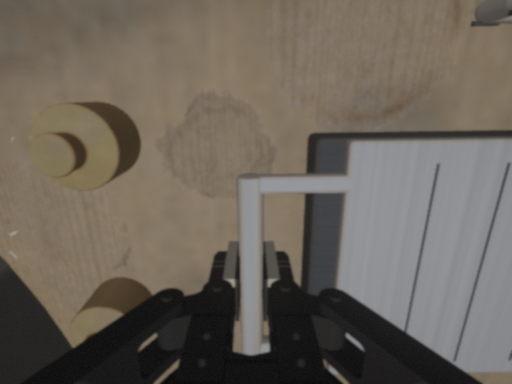

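Call:
{"name": "drive_tool", "arguments": {"moves": [{"x": 0, "y": -0.0108, "z": 0.0003, "ax": 0, "ay": 0, "az": 0, "gripper": 0}, {"x": 0, "y": -0.0108, "z": 0.001, "ax": 0, "ay": 0, "az": 0, "gripper": 0}, {"x": 0, "y": -0.0107, "z": 0.0017, "ax": 0, "ay": 0, "az": 0, "gripper": 0}, {"x": 0, "y": -0.0106, "z": 0.0023, "ax": 0, "ay": 0, "az": 0, "gripper": 0}, {"x": 0, "y": 0, "z": 0, "ax": 0, "ay": 0, "az": 0, "gripper": 0}]}}

```text
t: 10.32
eef_pos: [0.4118, 0.2362, 0.0566]
eef_rot: [0.502, -0.498, 0.498, -0.501]
wrist_force: [6.6, 0.2, -4.3]
finger_gap: 0.0108
```

Run:
```python
from h import *
import cv2
st=read_state();print(st['eef_pos'],st['finger_gap'],st['wrist_force'],st['t'])
b=snapshot("side")[170:300,140:310,::-1]
cv2.imwrite("pics/s11.png",cv2.resize(b,None,fx=4,fy=4,interpolation=2))
```

```text
[0.41179512 0.2361567  0.05655533] 0.010794805025006437 [ 6.60969214  0.24343623 -4.27062769] 10.325
```

View pics/s11.png

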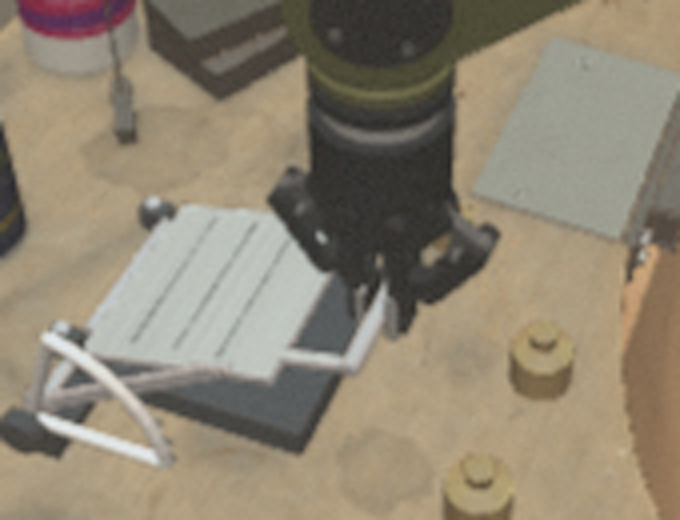

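Call:
{"name": "drive_tool", "arguments": {"moves": [{"x": 0, "y": -0.0104, "z": 0.0035, "ax": 0, "ay": 0, "az": 0, "gripper": 0}, {"x": 0, "y": -0.0102, "z": 0.004, "ax": 0, "ay": 0, "az": 0, "gripper": 0}, {"x": 0, "y": -0.01, "z": 0.0043, "ax": 0, "ay": 0, "az": 0, "gripper": 0}, {"x": 0, "y": -0.0097, "z": 0.0049, "ax": 0, "ay": 0, "az": 0, "gripper": 0}, {"x": 0, "y": -0.0094, "z": 0.0055, "ax": 0, "ay": 0, "az": 0, "gripper": 0}, {"x": 0, "y": 0, "z": 0, "ax": 0, "ay": 0, "az": 0, "gripper": 0}, {"x": 0, "y": 0, "z": 0, "ax": 0, "ay": 0, "az": 0, "gripper": 0}]}}

```text
t: 11.25
eef_pos: [0.4313, 0.2363, 0.1043]
eef_rot: [0.501, -0.5, 0.5, -0.5]
wrist_force: [2.5, 5.1, -4.1]
finger_gap: 0.0107
```

Run:
```python
from h import *
import cv2
st=read_state();print(st['eef_pos'],st['finger_gap'],st['wrist_force'],st['t'])
im=snapshot("side")[:,:,::-1];cv2.imwrite("pics/side12.png",im)
b=im[210:300,130:250]
cv2.imwrite("pics/s12.png",cv2.resize(b,None,fx=6,fy=6,interpolation=2))
cv2.imwrite("pics/w12.png",snapshot("wrist")[:,:,::-1])
cv2.imwrite("pics/t12.png",cv2.resize(snapshot("top")[130:260,110:270,::-1],None,fx=4.6,fy=4.6,interpolation=2))
```

```text
[0.43128657 0.23631558 0.10431406] 0.010738170210115531 [ 2.52854334  5.07693869 -4.0570008 ] 11.25
```

View pics/s12.png

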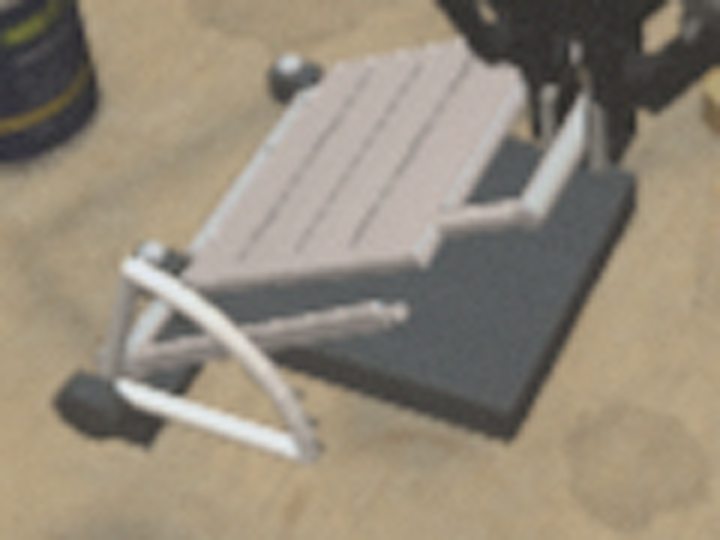

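View pics/w12.png

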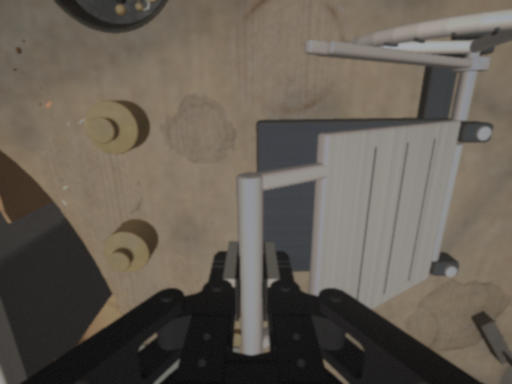

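View pics/t12.png

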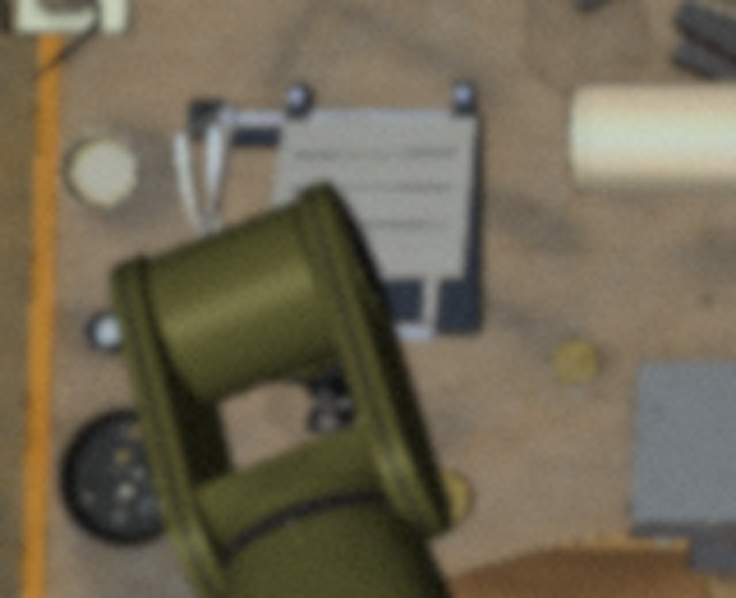

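Run:
```python
import cv2
im=cv2.imread("pics/side12.png")[245:285,145:225]
cv2.imwrite("pics/s12b.png",cv2.resize(im,None,fx=10,fy=10,interpolation=cv2.INTER_CUBIC))
im=cv2.imread("pics/w12.png")[0:140,290:512]
cv2.imwrite("pics/w12b.png",cv2.resize(im,None,fx=3.5,fy=3.5,interpolation=cv2.INTER_CUBIC))
```

```text
(no output)
```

View pics/s12b.png

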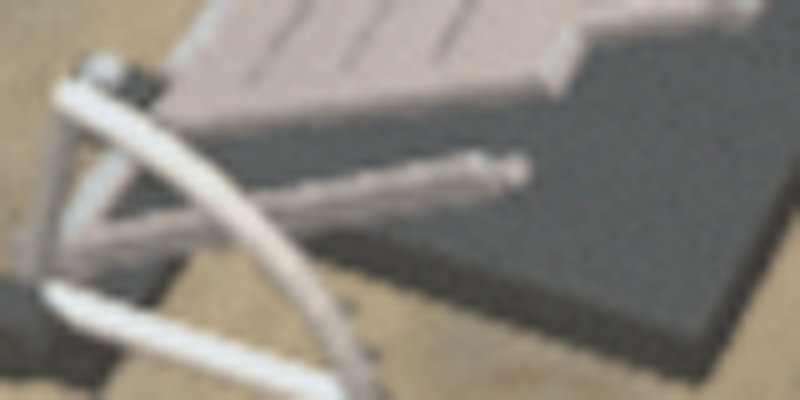

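View pics/w12b.png

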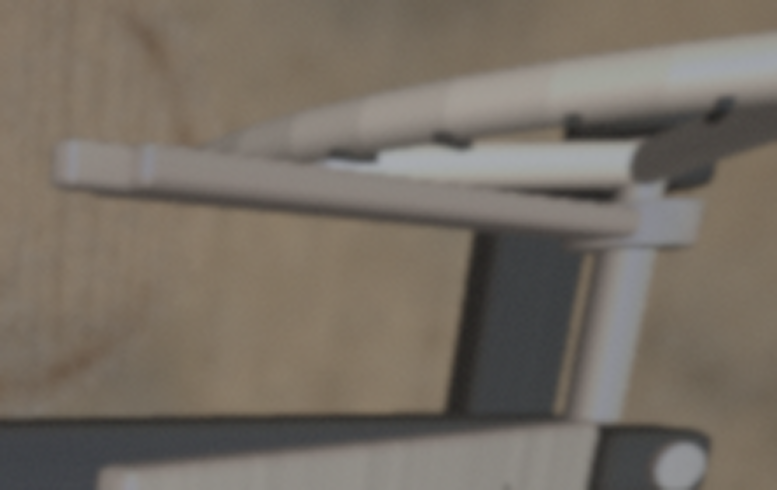

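Run:
```python
from h import *
def ony(u,v,y):
    o,d=ray("side",145+u/10,245+v/10);return o+d*(y-o[1])/d[1]
for n,a,b,y in (("armC",(300,212),(515,172),.337),("armU",(260,203),(470,152),.337),("armL",(330,230),(500,193),.337),("piv",(85,250),(515,172),.337),("plU",(200,130),(545,85),.302),("plL",(215,137),(555,97),.302)):
    A=ony(*a,y);B=ony(*b,y);d=B-A;print(n,A.round(4),B.round(4),np.arctan2(d[2],-d[0]).round(3), "from hinge",np.arctan2(B[2]-.03,.5797-B[0]).round(3))
```

```text
armC [0.5121 0.337  0.0744] [0.4564 0.337  0.1147] 0.627 from hinge 0.602
armU [0.5222 0.337  0.0727] [0.4666 0.337  0.1165] 0.667 from hinge 0.653
armL [0.5051 0.337  0.0715] [0.4607 0.337  0.1058] 0.657 from hinge 0.567
piv [0.574  0.337  0.0302] [0.4564 0.337  0.1147] 0.623 from hinge 0.602
plU [0.564  0.302  0.0374] [0.4691 0.302  0.0969] 0.56 from hinge 0.544
plL [0.5601 0.302  0.0366] [0.4669 0.302  0.0938] 0.551 from hinge 0.515
```

Call:
{"name": "drive_tool", "arguments": {"moves": [{"x": 0, "y": -0.006, "z": 0.0037, "ax": 0, "ay": 0, "az": 0, "gripper": 0}, {"x": 0, "y": -0.005, "z": 0.0036, "ax": 0, "ay": 0, "az": 0, "gripper": 0}, {"x": 0, "y": 0, "z": 0, "ax": 0, "ay": 0, "az": 0, "gripper": 0}, {"x": 0, "y": 0, "z": 0, "ax": 0, "ay": 0, "az": 0, "gripper": 0}, {"x": 0, "y": 0, "z": 0, "ax": 0, "ay": 0, "az": 0, "gripper": 0}]}}

```text
t: 12.02
eef_pos: [0.4379, 0.2364, 0.1148]
eef_rot: [0.5, -0.5, 0.5, -0.499]
wrist_force: [1.2, 6.4, -3.1]
finger_gap: 0.0111
```

Run:
```python
from h import *
import cv2
st=read_state();print(st['eef_pos'],st['finger_gap'],st['wrist_force'],st['t'],np.abs(st['qvel']).max())
z=st['eef_pos'][2]-.013;print(np.arcsin(z/.175),np.arccos((.5797+.0012-st['eef_pos'][0])/.175))
im=snapshot("side")[:,:,::-1];cv2.imwrite("pics/side13.png",im)
cv2.imwrite("pics/s13b.png",cv2.resize(im[240:285,145:225],None,fx=10,fy=10,interpolation=cv2.INTER_CUBIC))
cv2.imwrite("pics/w13.png",snapshot("wrist")[:,:,::-1])
```

```text
[0.4379036 0.2364007 0.114816 ] 0.011078180001289505 [ 1.19973063  6.41681932 -3.09565957] 12.025 0.0019380122228063977
0.620947097169888 0.6143950946312661
```

View pics/s13b.png

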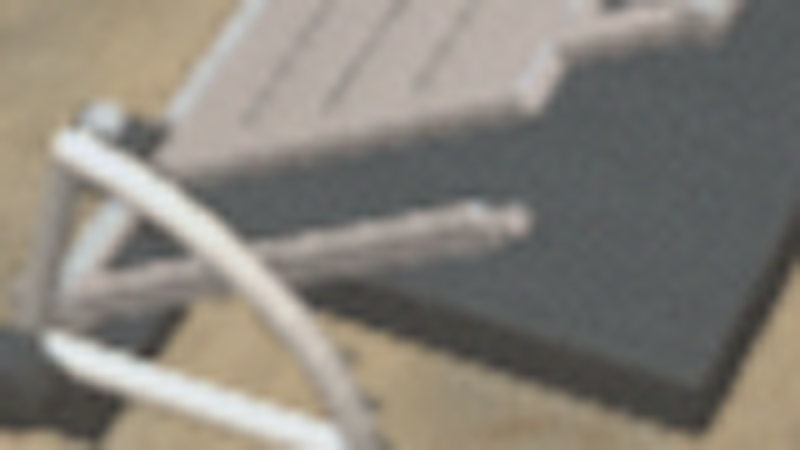

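View pics/w13.png

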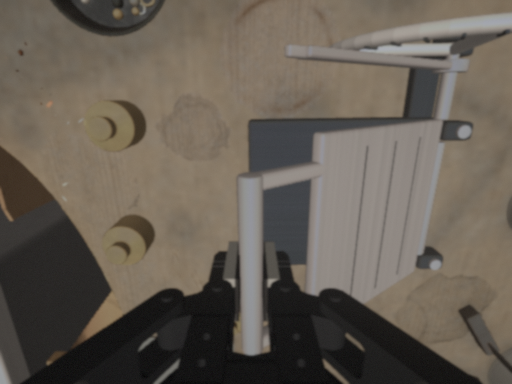

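View pics/side13.png

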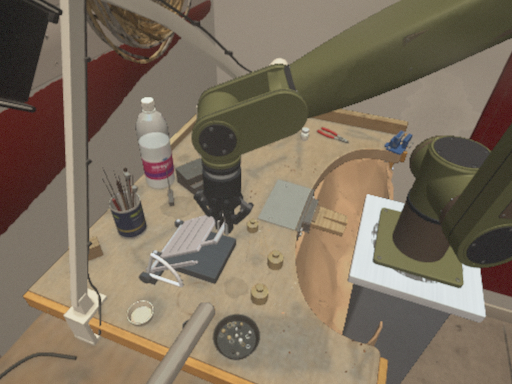

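Run:
```python
from h import *
def ony(u,v,y):
    o,d=ray("side",145+u/10,240+v/10);return o+d*(y-o[1])/d[1]
for n,a,b,y in (("armC",(300,262),(515,222),.337),("armU",(260,253),(470,202),.337),("armL",(330,280),(500,243),.337),("plU",(200,167),(520,105),.302),("plL",(200,180),(530,112),.302)):
    A=ony(*a,y);B=ony(*b,y);d=B-A;print(n,np.arctan2(d[2],-d[0]).round(3))
q=[.5,-.5,.5,-.5]
P=[((.4978,.2241,.2314),(195,55)),((.4956,.2343,.1101),(149,44)),((.4994,.2335,.0859),(112,28)),((.4313,.2363,.1043),(307,47)),((.4379,.2364,.1148),(289,52))]
rs=[ray("wrist",*px,dict(eef_pos=np.array(p),eef_rot=q)) for p,px in P]+[ray("side",196.5,262.3),ray("top",152.6,193)]
X,e=tri(*rs);print(X,np.round(e,4),np.arctan2(X[2]-.03,.5797-X[0]),np.hypot(X[2]-.03,.5797-X[0]))
X,e=tri(*rs[:5]);print(X,np.round(e,4),np.arctan2(X[2]-.03,.5797-X[0]))
```

```text
armC 0.627
armU 0.667
armL 0.657
plU 0.61
plL 0.622
[0.45373451 0.33848085 0.11834651] [0.0012 0.001  0.0015 0.0011 0.0003 0.0015 0.0048] 0.6116346897146985 0.15385841491396535
[0.45308599 0.33895294 0.11948833] [0.0003 0.0002 0.0003 0.0004 0.0005] 0.6152622426382627
```

Call:
{"name": "drive_tool", "arguments": {"moves": [{"x": 0, "y": -0.0005, "z": 0.0005, "ax": 0, "ay": 0, "az": 0, "gripper": 0}, {"x": 0, "y": 0, "z": 0, "ax": 0, "ay": 0, "az": 0, "gripper": 0}, {"x": 0, "y": 0, "z": 0, "ax": 0, "ay": 0, "az": 0, "gripper": 0}, {"x": 0, "y": 0, "z": 0, "ax": 0, "ay": 0, "az": 0, "gripper": 0}, {"x": 0, "y": 0, "z": 0, "ax": 0, "ay": 0, "az": 0, "gripper": 0}]}}

```text
t: 12.75
eef_pos: [0.4382, 0.2364, 0.1152]
eef_rot: [0.5, -0.5, 0.501, -0.499]
wrist_force: [0.4, 5.6, -2.4]
finger_gap: 0.0113
```

Run:
```python
from h import *
st=read_state();z=st['eef_pos'][2]-.013;print(st['eef_pos'],np.arcsin(z/.175),np.arccos((.5797+.0012-st['eef_pos'][0])/.175),st['finger_gap'])
print(hand_in())
```

```text
[0.43819116 0.23641063 0.11524166] 0.6239408706861402 0.6172398437107938 0.011291142674263862
the job is handed in; nothing more can be done
None
```

I moved the brass weight off the lowered plate and stood it on the bare bench at about (0.418, 0.11). I then gripped the bar, raised the plate to the index arm's angle, and handed the job in at about 12.75 s still holding it. No verdict is reported, so success is judged from my own checks.

- **Plate angle:** about 0.62 rad from the arm pose, with edge lines in the side view giving 0.61–0.62.
- **Index arm angle:** the estimates disagreed a little. Triangulating the tip gave 0.61–0.62 rad; the arm's centre line in the side view gave 0.63 and its blurred edges gave 0.66. I trusted the first two; even against the blurred edges the plate is within the 0.06 rad tolerance.
- **Grip:** the finger gap was about 11 mm on the 12 mm bar and the wrist force was under 7 N. The joints were practically still when last read, just before a final 0.5 mm nudge.
- **Weight and surroundings:** the side view taken just before the final nudge shows the weight upright on the bench. The wax pot and index arm look unmoved there. I did not check the jar or loupe separately at the end, though the arm passed nowhere near the jar; I never identified the loupe for certain.

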